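# Find the rattling spindle cartridge

## Robot

A 6-joint arm with a two-finger parallel gripper is mounted at the origin on the work surface. World frame = base frame: x ahead of the robot, y to its left, z up, the work surface at z = 0. Lengths are in m, angles in rad, forces in N, time in s.
With the tool pointing down it reaches from about 0.35 to 1 m from the base axis. Payload 7.1 kg.
Tool frame: the origin (TCP) lies on the centre line of the jaws, within the pads' length; the fingertips stand nose_length ahead of it and the grasp point (between the pads) lies 3 mm ahead of it (nose_length is the distance from the TCP to the fingertips, in m); z points along the fingers, y is the direction in which the jaws open and shut (so a half turn about z gives the same grasp; the last joint's range is limited). The gripper opens to 85 mm and grips with 20 to 120 N. Pads are 22 mm wide; open, the fingers measure 114 mm over their backs; the gripper's body (76 mm by 85 mm) begins 54 mm behind the grasp point. The pads swing forward as they close: fully open they stand 13 mm farther back than shut.
Start: joints at [-1.343, 0.423, 1.63, -0, 1.089, -0.019], TCP at [0.153, -0.606, 0.253] pointing down, gripper open.
Joint ranges: [-3, 3], [-0.9, 2.11], [0.09, 2.58], [-1.31, 4.45], [0.11, 2.69], [-2.54, 2.54]. Speed limits (rad/s): [2.39, 2.39, 3.01, 3.14, 3.14, 3.14].

## Interface

Orientations are given as a rotation vector (axis times angle).
In Python, from cell import * gives the robot as it stands. The module is installed in compiled form; this text tells all that it offers.
- The arm moves only by the shell command python3 -m crank 'ROWS' [OPENING]. ROWS is JSON, a list of rows, each a list of 6 numbers: the shift along the tool's x, y, z in m, then the turn, a rotation vector about the tool's x, y, z in degrees. A call has 1 to 12 rows; each row is the pose to reach, as a shift and turn from the pose commanded when the call began, along the tool's axes at that moment; what a row does not reach only later rows make up. A row lasts 1/10 s, in which the tool goes at most 50 mm and 8.59 degrees, less where a joint would pass 70% of its speed; a pose out of reach is approached as far as the arm can. A call with a gripper value outside its range is refused whole. OPENING is the finger opening in m, from 0 to 0.0854, set as the call begins (- or left out, the last holds). The fingers move at their own pace and stop on an object; the grip force is fixed at half the most. Time passes only in rows, so rows that repeat a pose let the fingers close. It gives the time, the measured TCP pose, the force and the opening at its end, in the units of the state.
- state(): the state, without advancing time (a new reading comes with each control period).
- snapshot(name): name is "side" or "top"; returns the picture (480x640x3 uint8, red, green, blue); there is no depth.
- camera_info(name): a dict with "fx", "fy", "cx", "cy" (pixels), "rvec" (rotation vector, rad) and "tvec" (3), from world to camera coordinates, as OpenCV has them. Camera axes: x right, y down, z forward; pixel columns grow to the right and rows downward; lengths in m; the calibration is good to about 2 mm. A picture is of the moment at which its call begins. camera_info takes no time and is no camera call.
- job_done(): hands the job in, once; it reports no verdict.
The state is a dict: "time_s": time; "q": joint angles; "dq": joint speeds; "joint_efforts": joint torques, N m; "tool_pos": TCP position; "tcp_rot": TCP orientation; "wrist_force": force on the tool from outside, world axes, zero at the start; "moment": the same for the moment, N m; "gripper_width": opening from 0.0 (shut) to 1.0 (fully open).
Only numpy, scipy, OpenCV 4.12 (cv2) and the standard library are available. Lean on these libraries where they do the work, as an engineer would, in place of code of your own. Each camera call takes 0.05 s, during which the arm holds its last target.

## Task

One of the two sealed spindle cartridges lying on the black mat has come loose inside. Pick one up from above, lift it clear and tip it end-down to feel or see whether its inner piece shifts; if it does, level it and set it down flat in the white reject tray, and if it does not, lay it back just where it was and tip and reject the other. Reject only the one you have tipped and found to shift, do not let go of a cartridge in mid-air, and leave the sound one in its place on the mat.

Things in the scene. Friction and masses are not known exactly. Their poses are not given: they have to be found in the camera images.
- cartridge_a: sealed oblong aluminium cartridge, 130 (x) x 44 (y) x 40 mm (z), black ends, a clear sight window in the top near each end; about 0.47 kg. Origin: centre of underside. Lies flat on a stiff black mat 8 mm thick between two low wooden strips (12 mm above the bench) at its ends, parallel to its twin 150 mm across. Grip across the 44 mm at mid-length, where it balances.
- cartridge_b: outside the twin of cartridge_a: same sizes, origin and axes, on the same mat; which of the two rattles is drawn afresh each time. Nothing stands at their long sides; a round steel can (30 mm wide, 28 mm high) stands on the mat beyond and between them.
- core_a (a joint): travel in m of cartridge_a's brass inner piece along the cartridge's x, from mid-length; starts within 2 mm of 0. Sound: stops hold it to some 3 mm. Rattler: the 0.18 kg piece slides up to 40 mm either way when the long axis is tipped 30 to 35 deg for 0.5 s, and stays at that end when level again, felt as about 0.07 N m (0.14 from end to end).
- core_b (a joint): the same for cartridge_b. When the piece has slid to an end, brass shows in the sight window there (windows are dark while it is near mid-length).
- tray: white open reject tray fixed to the bench, empty; outside 210 (its x) x 150 (its y) x 26 mm high, walls and floor 5 mm thick. Origin: centre of its underside, on the bench.
There are look-alikes about, which are no part of the job. What is shaped like the cartridge_a but blue or green is not meant. Leave any pink or red look-alike of the cartridge_b alone.

How it is judged:
By the outcome, as a careful person would: the job done as asked, in the order asked, and still so for the second after the job is handed in, with the robot touching nothing.
It also fails if it takes over 72 s, if anything falls off the work surface, if the arm or the gripper's body presses on something with over 40 N, if the wrist force passes 120 N, or if a joint passes its speed limit or range.

## Working session

There is one attempt and no reset: what is moved stays moved. The work goes in short steps, Python scripts to look and compute and a shell command to move; the robot and the scene stay as the last step left them, time stands still between calls to the robot, and variables do not carry over. Pictures are saved under pics/ and viewed, and the job is handed in when it is done.

```bash
mkdir -p pics
cat > h.py <<'E'
from cell import *
import cv2, numpy as np
def snap(n,f):
    im=snapshot(n); cv2.imwrite('pics/'+f,cv2.cvtColor(im,cv2.COLOR_RGB2BGR)); return im
def ray(n,uv,z):
    c=camera_info(n); R,_=cv2.Rodrigues(np.array(c['rvec'],float)); t=np.array(c['tvec'],float).ravel()
    o=-R.T@t; d=R.T@np.array([(uv[0]-c['cx'])/c['fx'],(uv[1]-c['cy'])/c['fy'],1.])
    return o+d*(z-o[2])/d[2]
def proj(n,P):
    c=camera_info(n); R,_=cv2.Rodrigues(np.array(c['rvec'],float)); p=R@np.array(P,float)+np.array(c['tvec'],float).ravel()
    return c['fx']*p[0]/p[2]+c['cx'],c['fy']*p[1]/p[2]+c['cy']
E
python3 - <<'E'
from h import *
print(state())
for n in('top','side'): snap(n,n+'0.png'); print(camera_info(n))
E
```

```text
{'time_s': 0.0, 'q': array([-1.34302952e+00,  4.23829694e-01,  1.63071009e+00, -2.17577424e-05,
        1.08859636e+00, -1.90152077e-02]), 'dq': array([ 0.00010134,  0.00115008,  0.0012897 , -0.00123364, -0.00216823,
       -0.0006206 ]), 'joint_efforts': array([ 1.23048587e-03, -5.57376802e+01, -2.81742507e+01,  4.21195580e-05,
        7.30793603e-03,  3.08192716e-05]), 'tool_pos': array([ 0.15257049, -0.60555306,  0.25254473]), 'tcp_rot': array([-3.11618368e+00, -3.86488422e-01,  2.82566800e-04]), 'wrist_force': array([ 0.20914534, -0.09374462, -0.26130101]), 'moment': array([-0.01270651, -0.01865723,  0.03627945]), 'gripper_width': 1.002570847461327}
{'fx': 622.7939761538353, 'fy': 622.7939761538353, 'cx': 325.5019014285938, 'cy': 243.7719545981961, 'rvec': array([ 2.11817425, -2.16687206,  0.14727834]), 'tvec': array([-0.08041413,  0.45927076,  1.26138561])}
{'fx': 604.8485235391773, 'fy': 604.8485235391773, 'cx': 326.3132974571571, 'cy': 231.7812697247685, 'rvec': array([ 2.11285276, -0.37009389,  0.21090525]), 'tvec': array([-0.45538604,  0.06766132,  1.46660698])}
```

View pics/top0.png

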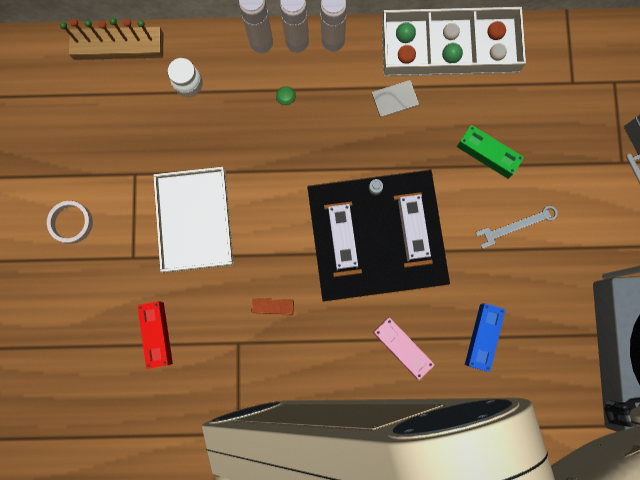

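View pics/side0.png

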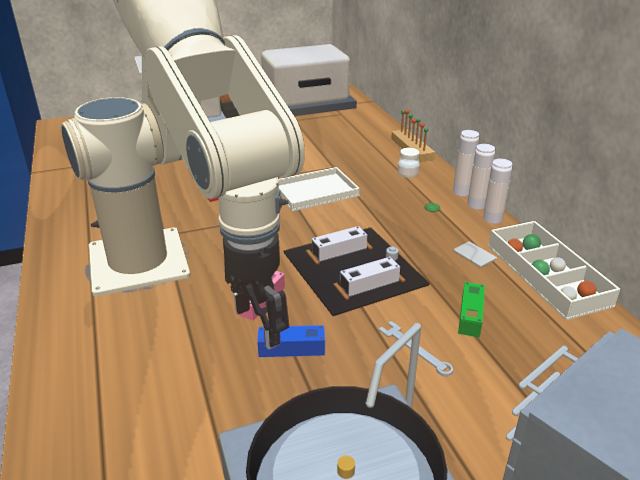

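The top view shows the cartridges at about (343,237) and (414,228), the can at (376,186) and the tray at (193,219). The red, pink, blue and green look-alikes lie away from the mat.

Run:
```python
from h import *
im=cv2.cvtColor(cv2.imread('pics/top0.png'),cv2.COLOR_BGR2HSV)
bgr=cv2.imread('pics/top0.png')
m=((im[...,1]<60)&(im[...,2]>120)).astype(np.uint8)*255
m=cv2.morphologyEx(m,cv2.MORPH_CLOSE,np.ones((5,5)))
cs,_=cv2.findContours(m,cv2.RETR_EXTERNAL,cv2.CHAIN_APPROX_NONE)
for c in cs:
    if cv2.contourArea(c)<500: continue
    (u,v),_,_=cv2.minAreaRect(c)
    if not(150<u<450 and 150<v<300): continue
    z=0.026 if u<280 else .048
    W=np.array([ray('top',p[0],z)[:2] for p in c.astype(float)],np.float32)
    r=cv2.minAreaRect(W); print((u,v),r, cv2.boxPoints(r).round(4).tolist())
for uv in [(376,186)]: print('can',ray('top',uv,.036))
for n,uv in(('mat',(308,186)),('mat',(431,170)),('mat',(449,283)),('mat',(324,300))): print(n,ray('top',uv,.008))
big=cv2.resize(bgr[170:310,300:460],None,fx=5,fy=5,interpolation=cv2.INTER_CUBIC)[:600]
cv2.imwrite('pics/crop0.png',cv2.resize(big,(685,600)) if 0 else big)
```

```text
(342.7287292480469, 236.15811157226562) ((0.4706135392189026, -0.1265077292919159), (0.13110938668251038, 0.04395835101604462), 6.39983606338501) [[0.40299999713897705, -0.1120000034570694], [0.40790000557899475, -0.15569999814033508], [0.5382000207901001, -0.14100000262260437], [0.53329998254776, -0.09740000218153]]
(414.84320068359375, 226.48983764648438) ((0.48739737272262573, -0.2754533886909485), (0.1304367333650589, 0.04467584192752838), 6.114322185516357) [[0.420199990272522, -0.26019999384880066], [0.42489999532699585, -0.3046000003814697], [0.5546000003814697, -0.2906999886035919], [0.5498999953269958, -0.24629999697208405]]
(192.38572692871094, 219.09034729003906) ((0.5183678865432739, 0.18791164457798004), (0.21233806014060974, 0.15245014429092407), 4.999073028564453) [[0.4059999883174896, 0.25459998846054077], [0.41920000314712524, 0.10270000249147415], [0.6308000087738037, 0.12120000272989273], [0.6175000071525574, 0.27309998869895935]]
can [ 0.57697411 -0.19957929  0.036     ]
mat [ 0.58724094 -0.05585451  0.008     ]
mat [ 0.61608215 -0.32124806  0.008     ]
mat [ 0.37185318 -0.34758644  0.008     ]
mat [ 0.34223837 -0.08491907  0.008     ]
```

View pics/crop0.png

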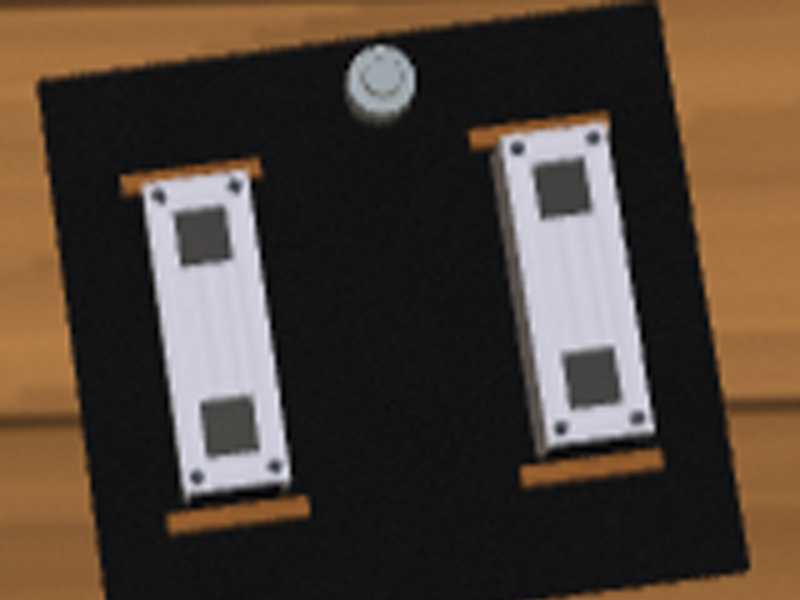

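```bash
cat >> h.py <<'E'
from scipy.spatial.transform import Rotation as Ro
def down(yaw): # tool x at yaw deg, z down
    c,s=np.cos(np.radians(yaw)),np.sin(np.radians(yaw))
    return Ro.from_matrix(np.array([[c,s,0],[s,-c,0],[0,0,-1]]))
def rel(pos,yaw,tilt=0):
    st=state(); R=Ro.from_rotvec(st['tcp_rot']); 
    T=down(yaw)*Ro.from_rotvec([0,np.radians(tilt),0])
    d=R.inv().apply(np.array(pos)-st['tool_pos']); w=(R.inv()*T).as_rotvec(degrees=True)
    print('t',st['time_s'],'pos',st['tool_pos'].round(4),'q',st['q'].round(2),'F',st['wrist_force'].round(2),'M',st['moment'].round(3),'g',st['gripper_width'])
    print('shift mm',(d*1000).round(1),'turn',w.round(2))
def base():
    st=state(); print(Ro.from_rotvec(st['tcp_rot']).as_matrix().round(3))
E
python3 - <<'E'
from h import *
import cell; print([x for x in dir(cell) if x[0]!='_'], globals().get('nose_length'))
base()
rel([.4706,-.1265,.15],6.2); rel([.4706,-.1265,.15],186.2)
E
```

```text
['IKError', 'camera_info', 'job_done', 'nose_length', 'snapshot', 'state'] 0.022
[[ 0.97   0.244 -0.   ]
 [ 0.244 -0.97   0.001]
 [ 0.    -0.001 -1.   ]]
t 0.1 pos [ 0.1526 -0.6056  0.2526] q [-1.34  0.42  1.63  0.    1.09 -0.02] F [-0.58 -0.24  0.18] M [ 0.018 -0.01   0.024] g 1.004102199371003
shift mm [ 425.4 -386.8  103.2] turn [-0.08  0.    7.94]
t 0.1 pos [ 0.1526 -0.6056  0.2526] q [-1.34  0.42  1.63  0.    1.09 -0.02] F [-0.58 -0.24  0.18] M [ 0.018 -0.01   0.024] g 1.004102199371003
shift mm [ 425.4 -386.8  103.2] turn [-0.0000e+00 -1.2000e-01 -1.7206e+02]
```

```bash
python3 -m crank '[[0.03,-0.027,0,0,0,1],[0.065,-0.06,0,0,0,2],[0.1,-0.09,0,0,0,3],[0.135,-0.123,0,0,0,4],[0.17,-0.155,0,0,0,5],[0.205,-0.187,0,0,0,6],[0.24,-0.218,0,0,0,7],[0.275,-0.25,0,0,0,7.9],[0.31,-0.282,0,0,0,7.9],[0.345,-0.314,0,0,0,7.9],[0.375,-0.341,0,0,0,7.9],[0.4,-0.364,0,0,0,7.9]]' 0.0854
python3 - <<'E'
from h import *
rel([.4706,-.1265,.12],6.2)
E
```

```text
time_s: 1.3
tool_pos: [0.4524, -0.1533, 0.2532]
tcp_rot: [-3.137, -0.173, 0.0]
wrist_force: [-0.6, -0.3, 0.2]
gripper_width: 0.996
t 1.3 pos [ 0.4524 -0.1533  0.2532] q [-0.35  0.21  1.95  0.    0.99  1.11] F [-0.6  -0.35  0.18] M [-0.025 -0.008  0.05 ] g 0.996155114041104
shift mm [ 21.  -24.6 133.2] turn [-0.01  0.    0.1 ]
```

```bash
python3 -m crank '[[0.01,-0.012,0.02,0,0,0],[0.018,-0.018,0.055,0,0,0],[0.021,-0.022,0.09,0,0,0],[0.021,-0.0225,0.12,0,0,0],[0.021,-0.0225,0.133,0,0,0],[0.021,-0.0225,0.133,0,0,0],[0.021,-0.0225,0.133,0,0,0]]'
python3 - <<'E'
from h import *
rel([.4706,-.1265,.036],6.2)
snap('top','t1.png'); snap('side','s1.png')
b=cv2.imread('pics/side0.png') 
b=cv2.imread('pics/s1.png')[180:340,240:440]; cv2.imwrite('pics/s1c.png',cv2.resize(b,None,fx=3.7,fy=3.7))
E
```

```text
time_s: 2.0
tool_pos: [0.4705, -0.131, 0.121]
tcp_rot: [3.137, 0.171, 0.001]
wrist_force: [0.5, -0.3, -0.4]
gripper_width: 0.997
t 2.0 pos [ 0.4705 -0.131   0.121 ] q [-0.3   0.44  2.01  0.    0.69  1.17] F [ 0.5  -0.35 -0.38] M [-0.076 -0.008  0.027] g 0.9972549632356867
shift mm [ 0.5 -4.5 85. ] turn [ 0.01 -0.03  0.02]
```

View pics/s1c.png

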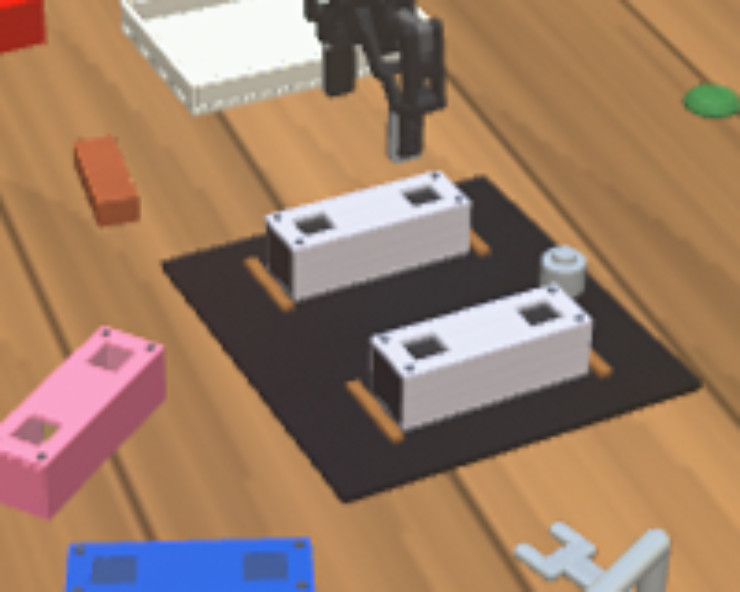

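View pics/t1.png

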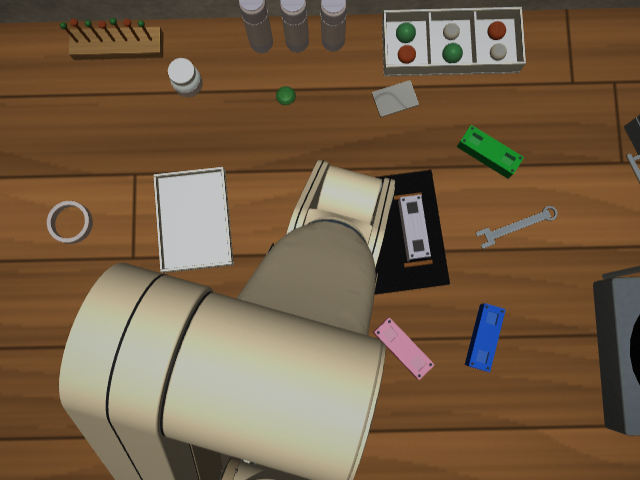

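Run:
```python
from h import *
for cs in ([(265,215),(435,172),(471,205),(293,247)],[(371,340),(555,286),(592,320),(405,375)]):
    P=[ray('side',(240+a/3.7,180+b/3.7),.048)[:2].round(4) for a,b in cs]; print(P,np.mean(P,0))
```

```text
[array([ 0.403 , -0.1196]), array([ 0.5282, -0.1077]), array([ 0.5349, -0.1536]), array([ 0.4077, -0.1611])] [ 0.46845 -0.1355 ]
[array([ 0.4185, -0.2715]), array([ 0.5473, -0.257 ]), array([ 0.5531, -0.2976]), array([ 0.4248, -0.3107])] [ 0.485925 -0.2842  ]
```

Run:
```python
from h import *
for n in('top','side'):
    c=camera_info(n); R,_=cv2.Rodrigues(np.array(c['rvec'])); print(n,-R.T@c['tvec'])
tops={'L':(.4706,-.1265),'R':(.4874,-.2755)}
for k,p in tops.items():
    for z in(.036,.048,.06): print(k,z,proj('side',[*p,z]))
# precise crop corners, tray and can and mat in side
for nm,uv,z in(('matleft',(240+163/3.7,180+265/3.7),.008),('matnear',(240+345/3.7,180+500/3.7),.008),('matR',(240+700/3.7,180+382/3.7),.008)): print(nm,ray('side',uv,z))
for p in ([.3422,-.0849,.008],[.3719,-.3476,.008],[.616,-.3212,.008]): print(proj('side',p))
b=cv2.imread('pics/s1.png')[220:300,300:410]; cv2.imwrite('pics/s1d.png',cv2.resize(b,None,fx=7,fy=7,interpolation=cv2.INTER_CUBIC))
```

```text
top [ 0.27033978 -0.09859275  1.31365352]
side [ 0.01161271 -1.28258253  0.84719404]
L 0.036 (np.float64(338.6412548354667), np.float64(238.6219335932388))
L 0.048 (np.float64(338.72278057370255), np.float64(234.509547902556))
L 0.06 (np.float64(338.80502021969596), np.float64(230.361150712799))
R 0.036 (np.float64(369.1416158604153), np.float64(271.1082839321982))
R 0.048 (np.float64(369.37385962793064), np.float64(266.8087876165946))
R 0.06 (np.float64(369.6083062816814), np.float64(262.4685095768819))
matleft [ 0.33913319 -0.09625689  0.008     ]
matnear [ 0.36886827 -0.36040555  0.008     ]
matR [ 0.61436233 -0.32979647  0.008     ]
(np.float64(283.923870489327), np.float64(248.9423565096434))
(np.float64(332.46459327025315), np.float64(311.1471259723197))
(np.float64(428.03567859851046), np.float64(280.9492622794962))
```

View pics/s1d.png

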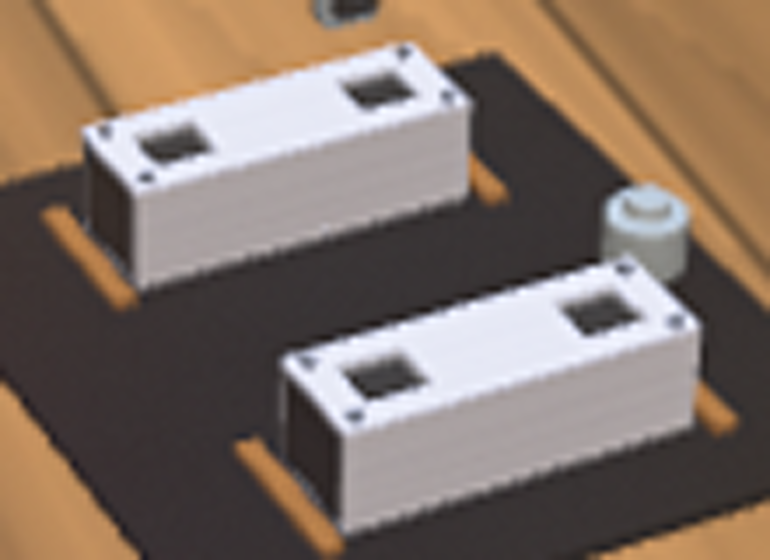

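Run:
```python
from h import *
b=cv2.imread('pics/side0.png')
for p,col in (([0,0,0],(0,0,255)),([0.1526,-.6056,.2526],(0,255,0)),([0.1526,-.6056,.2526-.022],(255,0,0))):
    u=proj('side',p); print(u); cv2.circle(b,tuple(int(round(x)) for x in u),2,col,-1)
cv2.imwrite('pics/b.png',cv2.resize(b[200:360,80:300],None,fx=3.6,fy=3.6,interpolation=cv2.INTER_CUBIC))
b=cv2.imread('pics/s1.png'); 
for y in (-.0427,.0427):
  for z in (.121-.022,.121-.009):
    q=np.array([.4705,-.131])+y*np.array([np.sin(np.radians(6.2)),-np.cos(np.radians(6.2))])
    u=proj('side',[*q,z]); print(u); cv2.circle(b,tuple(int(round(x)) for x in u),1,(0,0,255),-1)
cv2.imwrite('pics/b2.png',cv2.resize(b[140:260,280:400],None,fx=5,fy=5,interpolation=cv2.INTER_CUBIC))
```

```text
(np.float64(138.50594584265795), np.float64(259.68571188610844))
(np.float64(256.8017385874103), np.float64(321.97897007647754))
(np.float64(257.6231478763063), np.float64(333.16727160619166))
(np.float64(331.70166039659676), np.float64(209.41173938156447))
(np.float64(331.75742227208286), np.float64(204.8009017240116))
(np.float64(348.0926072074186), np.float64(226.05124130075768))
(np.float64(348.2321915490635), np.float64(221.3116786615838))
```

View pics/b.png

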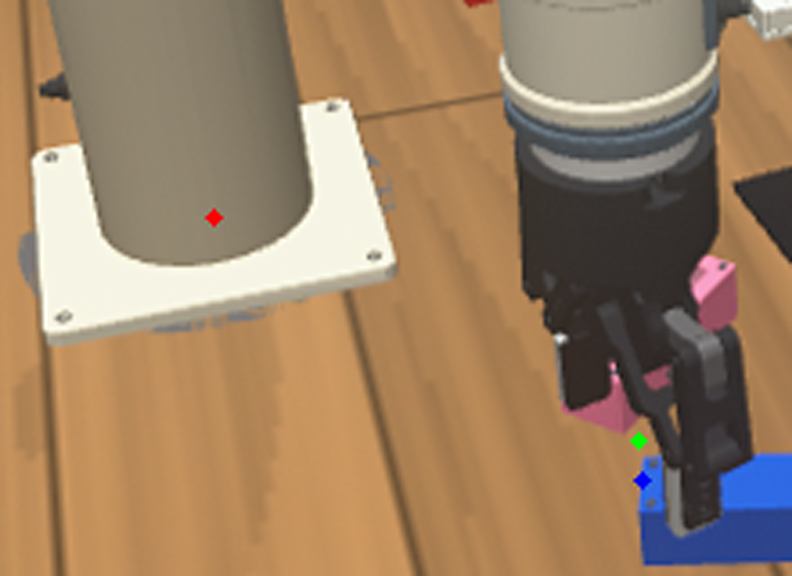

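View pics/b2.png

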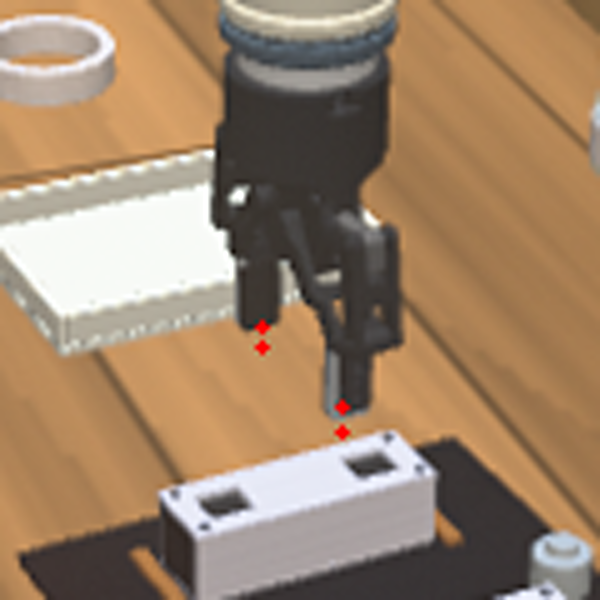

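```bash
python3 -m crank '[[0,0,0.02,0,0,0],[0,0,0.045,0,0,0],[0,0,0.065,0,0,0],[0,0,0.077,0,0,0],[0,0,0.085,0,0,0],[0,0,0.085,0,0,0],[0,0,0.085,0,0,0],[0,0,0.085,0,0,0]]' 0.06
python3 - <<'E'
from h import *
rel([.4705,-.131,.036],6.2)
snap('side','s2.png')
b=cv2.imread('pics/s2.png'); 
cv2.imwrite('pics/s2c.png',cv2.resize(b[180:280,290:400],None,fx=6,fy=6,interpolation=cv2.INTER_CUBIC))
E
```

```text
time_s: 2.9
tool_pos: [0.4707, -0.1309, 0.0361]
tcp_rot: [3.136, 0.171, 0.002]
wrist_force: [-0.5, 0.6, 0.6]
gripper_width: 0.704
t 2.9 pos [ 0.4707 -0.1309  0.0361] q [-0.3   0.6   2.03 -0.    0.51  1.17] F [-0.49  0.58  0.58] M [-0.024  0.063  0.004] g 0.7040836259266321
shift mm [-0.2  0.1  0.1] turn [ 0.03 -0.08  0.04]
```

View pics/s2c.png

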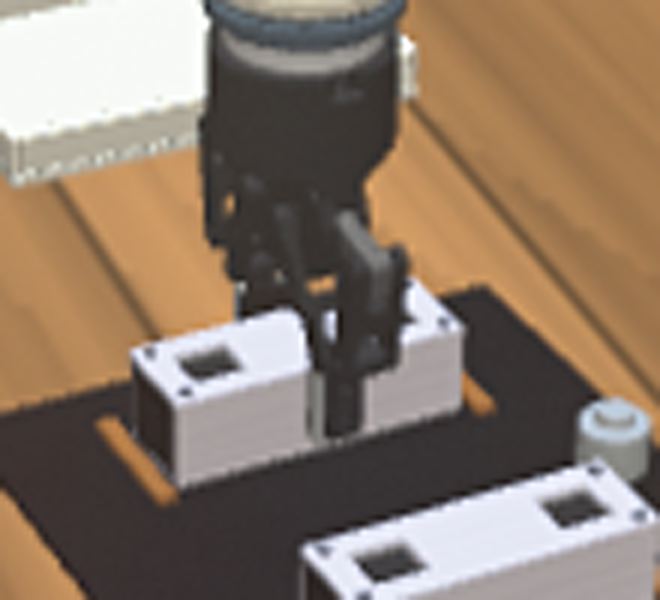

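```bash
for w in 0.053 0.050 0.047; do :; done
python3 -m crank '[[0,0,0,0,0,0],[0,0,0,0,0,0],[0,0,0,0,0,0]]' 0.053
python3 -m crank '[[0,0,0,0,0,0],[0,0,0,0,0,0],[0,0,0,0,0,0]]' 0.049
```

```text
time_s: 3.25
tool_pos: [0.4702, -0.1307, 0.0355]
tcp_rot: [3.137, 0.171, 0.0]
wrist_force: [0.3, 0.5, -0.2]
gripper_width: 0.622
time_s: 3.55
tool_pos: [0.4701, -0.1307, 0.0353]
tcp_rot: [-3.137, -0.171, 0.0]
wrist_force: [0.0, 0.7, 0.6]
gripper_width: 0.577
```

```bash
python3 -m crank '[[0,0,0,0,0,0],[0,0,0,0,0,0],[0,0,0,0,0,0]]' 0.0465
python3 - <<'E'
from h import *
snap('side','s3.png')
a=cv2.imread('pics/s1.png').astype(int);b=cv2.imread('pics/s3.png').astype(int)
# left black end of L cartridge: compare patches
for n,sl in(('Lend',np.s_[235:265,308:336]),('ref R',np.s_[268:300,335:370])): print(n,np.abs(a[sl]-b[sl]).mean())
sl=np.s_[225:270,300:372]
cv2.imwrite('pics/cmp.png',cv2.resize(np.hstack([a[sl],b[sl]]).astype(np.uint8),None,fx=5,fy=5,interpolation=cv2.INTER_NEAREST))
E
```

```text
time_s: 3.85
tool_pos: [0.4701, -0.1307, 0.0353]
tcp_rot: [3.137, 0.171, 0.0]
wrist_force: [-0.7, -0.1, -0.5]
gripper_width: 0.545
Lend 1.1988095238095238
ref R 1.0193452380952381
```

View pics/cmp.png

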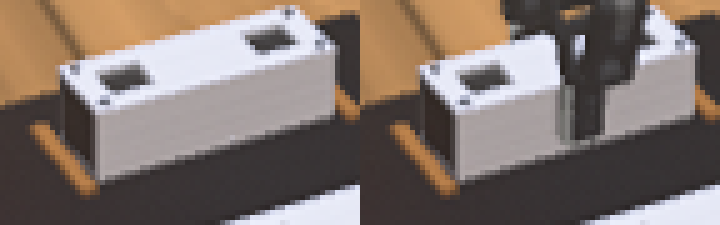

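```bash
python3 -m crank '[[0,0,0,0,0,0],[0,0,0,0,0,0],[0,0,0,0,0,0],[0,0,0,0,0,0],[0,0,0,0,0,0]]' 0.03
python3 - <<'E'
from h import *
rel([.4701,-.1307,.0353],6.2)
E
python3 -m crank '[[0,0,-0.005,0,0,0],[0,0,-0.015,0,0,0],[0,0,-0.03,0,0,0],[0,0,-0.05,0,0,0],[0,0,-0.075,0,0,0],[0,0,-0.1,0,0,0],[0,0,-0.125,0,0,0],[0,0,-0.145,0,0,0],[0,0,-0.155,0,0,0],[0,0,-0.16,0,0,0],[0,0,-0.16,0,0,0],[0,0,-0.16,0,0,0]]'
python3 - <<'E'
from h import *
rel([.4701,-.1307,.0353],6.2)
E
```

```text
time_s: 4.4
tool_pos: [0.4701, -0.1306, 0.0355]
tcp_rot: [-3.137, -0.171, -0.0]
wrist_force: [-0.4, 1.5, 5.9]
gripper_width: 0.51
t 4.4 pos [ 0.4701 -0.1306  0.0355] q [-0.3   0.6   2.03  0.    0.51  1.17] F [-0.4   1.46  5.91] M [ 0.121  0.227 -0.011] g 0.5095494685918904
shift mm [-0.   0.   0.2] turn [-0.   -0.01  0.04]
time_s: 5.6
tool_pos: [0.4695, -0.1305, 0.1945]
tcp_rot: [-3.136, -0.171, 0.002]
wrist_force: [0.8, 0.0, -5.3]
gripper_width: 0.511
t 5.6 pos [ 0.4695 -0.1305  0.1945] q [-0.3   0.31  1.97 -0.    0.86  1.17] F [ 0.79  0.01 -5.3 ] M [0.064 0.014 0.024] g 0.5113661522145111
shift mm [  0.9   0.3 159.2] turn [-0.04  0.09  0.04]
```

```bash
python3 - <<'E'
from h import *
M=[]
for i in range(6): snapshot('side'); M.append(state()['moment'])
print(np.mean(M,0),np.std(M,0)); snap('side','s4.png')
E
python3 -m crank '[[0,0,0,0,-3,0],[0,0,0,0,-8,0],[0,0,0,0,-14,0],[0,0,0,0,-20,0],[0,0,0,0,-26,0],[0,0,0,0,-31,0],[0,0,0,0,-33.5,0],[0,0,0,0,-33.5,0],[0,0,0,0,-33.5,0],[0,0,0,0,-33.5,0],[0,0,0,0,-33.5,0],[0,0,0,0,-33.5,0]]'
python3 -m crank '[[0,0,0,0,0,0],[0,0,0,0,0,0],[0,0,0,0,0,0],[0,0,0,0,0,0]]'
python3 - <<'E'
from h import *
M=[]
for i in range(6): snapshot('side'); M.append(state()['moment'])
print(np.mean(M,0),np.std(M,0)); snap('side','s5.png')
rel([.4695,-.1305,.1945],6.2)
b=cv2.imread('pics/s5.png'); cv2.imwrite('pics/s5c.png',cv2.resize(b[120:240,280:400],None,fx=5,fy=5,interpolation=cv2.INTER_CUBIC))
E
```

```text
[-0.00443016  0.01187734 -0.00334421] [0.02324646 0.01443019 0.03728302]
time_s: 7.15
tool_pos: [0.47, -0.1308, 0.1957]
tcp_rot: [2.975, 0.162, -0.893]
wrist_force: [-1.6, -0.0, -4.4]
gripper_width: 0.505
time_s: 7.55
tool_pos: [0.4701, -0.1307, 0.1953]
tcp_rot: [2.974, 0.162, -0.895]
wrist_force: [0.6, 0.2, -4.4]
gripper_width: 0.505
[ 0.06379558 -0.68565759 -0.00137824] [0.02363739 0.05355894 0.02981286]
t 7.9 pos [ 0.4701 -0.1307  0.1953] q [-0.2   0.56  1.68 -0.17  1.47  1.33] F [-0.25  0.34 -5.23] M [ 0.124 -0.696 -0.048] g 0.5106857601504332
shift mm [-0.  -0.3  1. ] turn [1.00e-02 3.35e+01 4.00e-02]
```

View pics/s5c.png

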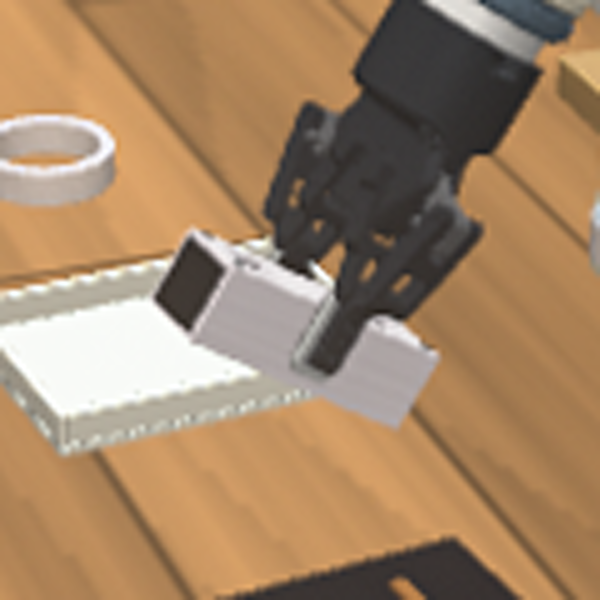

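```bash
python3 -m crank '[[0,0,0,0,3,0],[0,0,0,0,8,0],[0,0,0,0,14,0],[0,0,0,0,20,0],[0,0,0,0,26,0],[0,0,0,0,31,0],[0,0,0,0,33.5,0],[0,0,0,0,33.5,0],[0,0,0,0,33.5,0],[0,0,0,0,33.5,0],[0,0,0,0,33.5,0],[0,0,0,0,33.5,0]]'
python3 - <<'E'
from h import *
M=[]
for i in range(6): snapshot('side'); M.append(state()['moment'])
print(np.mean(M,0),np.std(M,0)); snap('side','s6.png')
rel([.4695,-.1305,.1945],6.2)
f=lambda n:cv2.resize(cv2.imread(n)[140:240,290:390],None,fx=4,fy=4,interpolation=cv2.INTER_CUBIC)
cv2.imwrite('pics/s6c.png',np.hstack([f('pics/s4.png'),f('pics/s6.png')]))
E
```

```text
time_s: 9.1
tool_pos: [0.4704, -0.1306, 0.1951]
tcp_rot: [-3.137, -0.172, 0.001]
wrist_force: [-0.3, 0.8, -4.4]
gripper_width: 0.506
[-0.0149785   0.01306589 -0.0041146 ] [0.02712521 0.04217073 0.02297531]
t 9.45 pos [ 0.4701 -0.1307  0.1953] q [-0.3   0.31  1.97 -0.    0.86  1.17] F [ 0.31 -0.01 -4.76] M [-0.009 -0.022  0.027] g 0.5086158249829723
shift mm [-0.5 -0.2  0.8] turn [-0.    0.01  0.04]
```

View pics/s6c.png

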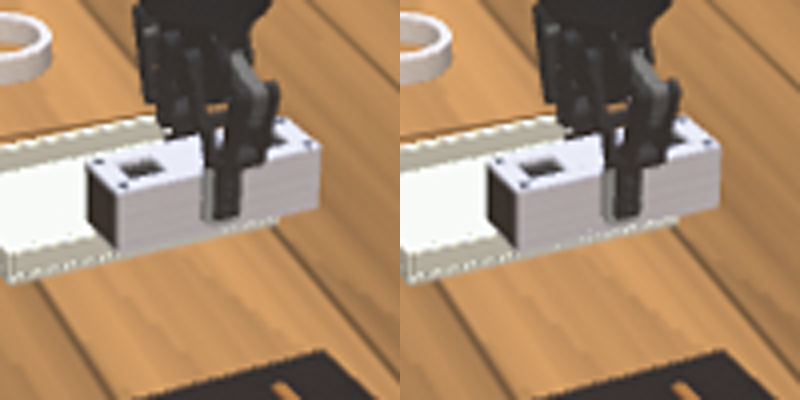

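The mean level moment is unchanged (0.012 before the tip, 0.013 after), and the windows are still dark. The left cartridge is sound, so I'll lay it back.

```bash
python3 -m crank '[[0,0,0.01,0,0,0],[0,0,0.03,0,0,0],[0,0,0.055,0,0,0],[0,0,0.08,0,0,0],[0,0,0.105,0,0,0],[0,0,0.125,0,0,0],[0,0,0.14,0,0,0],[0,0,0.148,0,0,0],[0,0,0.153,0,0,0],[0,0,0.156,0,0,0],[0,0,0.1575,0,0,0],[0,0,0.1575,0,0,0]]'
python3 -m crank '[[0,0,0.0005,0,0,0],[0,0,0.001,0,0,0],[0,0,0.001,0,0,0],[0,0,0.001,0,0,0]]'
python3 - <<'E'
from h import *
rel([.4701,-.1306,.0355],6.2)
E
```

```text
time_s: 10.65
tool_pos: [0.4704, -0.1308, 0.0382]
tcp_rot: [3.137, 0.171, 0.001]
wrist_force: [-0.3, 0.4, -4.7]
gripper_width: 0.509
time_s: 11.05
tool_pos: [0.4702, -0.1307, 0.0369]
tcp_rot: [3.137, 0.171, 0.0]
wrist_force: [0.3, 0.3, -4.3]
gripper_width: 0.507
t 11.05 pos [ 0.4702 -0.1307  0.0369] q [-0.3   0.6   2.03  0.    0.51  1.17] F [ 0.3   0.31 -4.34] M [0.013 0.024 0.02 ] g 0.506905734696855
shift mm [-0.  -0.1  1.4] turn [ 0.   -0.01  0.04]
```

```bash
python3 -m crank '[[0,0,0.0005,0,0,0],[0,0,0.001,0,0,0],[0,0,0.0015,0,0,0],[0,0,0.0015,0,0,0],[0,0,0.0015,0,0,0]]'
```

```text
time_s: 11.55
tool_pos: [0.4701, -0.1307, 0.0355]
tcp_rot: [3.137, 0.171, 0.0]
wrist_force: [-1.4, -0.3, 2.1]
gripper_width: 0.504
```

```bash
python3 -m crank '[[0,0,0,0,0,0],[0,0,0,0,0,0],[0,0,0,0,0,0],[0,0,0,0,0,0]]' 0.06
python3 -m crank '[[0,0,-0.005,0,0,0],[0,0,-0.02,0,0,0],[0,0,-0.045,0,0,0],[0,0,-0.075,0,0,0],[0,0,-0.1,0,0,0],[0,0,-0.12,0,0,0],[0,0,-0.125,0,0,0],[0,0,-0.125,0,0,0],[0,0,-0.125,0,0,0]]' 0.06
python3 - <<'E'
from h import *
rel([.4868,-.2797,.16],6.2)
snap('side','s7.png')
a=cv2.imread('pics/side0.png').astype(int);b=cv2.imread('pics/s7.png').astype(int)
sl=np.s_[222:285,300:372]
print(np.abs(a[sl]-b[sl]).mean())
cv2.imwrite('pics/cmp2.png',cv2.resize(np.hstack([a[sl],b[sl]]).astype(np.uint8),None,fx=5,fy=5,interpolation=cv2.INTER_NEAREST))
E
```

```text
time_s: 11.95
tool_pos: [0.4703, -0.1308, 0.0353]
tcp_rot: [3.137, 0.171, 0.0]
wrist_force: [-0.1, -0.3, 0.0]
gripper_width: 0.7
time_s: 12.85
tool_pos: [0.4696, -0.1305, 0.1596]
tcp_rot: [-3.137, -0.171, 0.002]
wrist_force: [-0.3, 1.2, -0.5]
gripper_width: 0.7
t 12.85 pos [ 0.4696 -0.1305  0.1596] q [-0.3   0.37  2.    0.    0.78  1.17] F [-0.34  1.23 -0.53] M [-0.005 -0.027  0.02 ] g 0.700489982609406
shift mm [  0.9 150.2  -0.5] turn [-0.03  0.06  0.04]
3.344209288653733
```

View pics/cmp2.png

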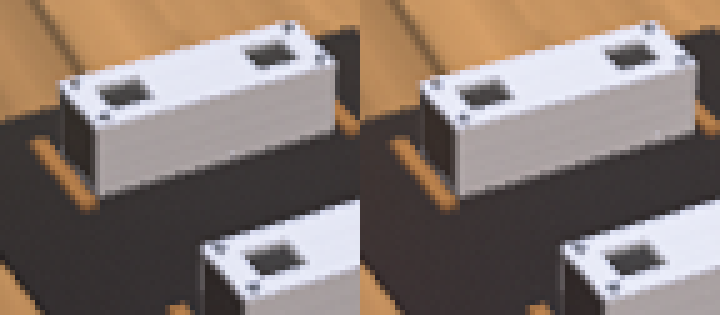

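The left cartridge is back in its original place, with both windows dark. On to the right one.

```bash
python3 -m crank '[[0,0.015,0,0,0,0],[0,0.04,0,0,0,0],[0,0.07,0,0,0,0],[0,0.1,0,0,0,0],[0.001,0.125,0,0,0,0],[0.001,0.143,0,0,0,0],[0.001,0.15,0,0,0,0],[0.001,0.15,0,0,0,0],[0.001,0.15,0.015,0,0,0],[0.001,0.15,0.04,0,0,0],[0.001,0.15,0.05,0,0,0],[0.001,0.15,0.05,0,0,0]]' 0.07
python3 - <<'E'
from h import *
rel([.4868,-.2797,.036],6.2)
snap('side','s8.png')
b=cv2.imread('pics/s8.png'); cv2.imwrite('pics/s8c.png',cv2.resize(b[200:320,310:430],None,fx=5,fy=5,interpolation=cv2.INTER_CUBIC))
E
```

```text
time_s: 14.1
tool_pos: [0.4861, -0.2781, 0.1082]
tcp_rot: [-3.134, -0.172, 0.006]
wrist_force: [-0.8, -0.1, 0.9]
gripper_width: 0.819
t 14.1 pos [ 0.4861 -0.2781  0.1082] q [-0.54  0.54  1.86  0.    0.75  0.92] F [-0.82 -0.07  0.87] M [-0.024 -0.016 -0.009] g 0.8190587715876492
shift mm [ 0.8  1.9 72.2] turn [-0.16  0.2   0.1 ]
```

View pics/s8c.png

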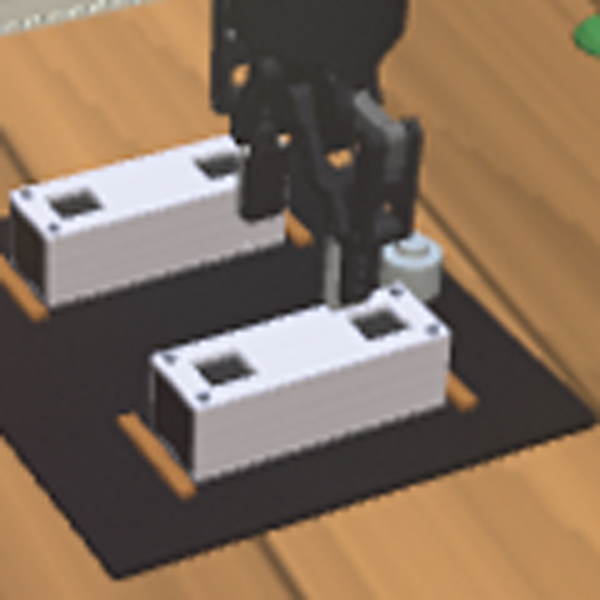

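```bash
python3 -m crank '[[0,0,0.01,0,0,0],[0,0,0.03,0,0,0],[0,0,0.05,0,0,0],[0,0,0.064,0,0,0],[0,0,0.072,0,0,0],[0,0,0.0735,0,0,0],[0,0,0.0735,0,0,0],[0,0,0.0735,0,0,0],[0,0,0.0735,0,0,0]]' 0.06
python3 - <<'E'
from h import *
rel([.4868,-.2797,.036],6.2)
E
```

```text
time_s: 15.05
tool_pos: [0.4878, -0.28, 0.0375]
tcp_rot: [3.136, 0.171, 0.002]
wrist_force: [-0.8, -0.3, -0.1]
gripper_width: 0.702
t 15.05 pos [ 0.4878 -0.28    0.0375] q [-0.54  0.66  1.87  0.    0.61  0.92] F [-0.8  -0.32 -0.1 ] M [ 0.033 -0.012  0.024] g 0.7017568393054312
shift mm [-1.  -0.4  1.5] turn [ 0.04 -0.06  0.04]
```

```bash
python3 -m crank '[[-0.001,0,0.001,0,0,0],[-0.001,0,0.001,0,0,0],[-0.001,0,0.001,0,0,0],[-0.001,0,0.001,0,0,0]]' 0.0465
python3 -m crank '[[0,0,0,0,0,0],[0,0,0,0,0,0],[0,0,0,0,0,0],[0,0,0,0,0,0],[0,0,0,0,0,0]]' 0.03
python3 - <<'E'
from h import *
rel([.4868,-.2797,.036],6.2)
snap('side','s9.png')
a=cv2.imread('pics/side0.png').astype(int);b=cv2.imread('pics/s9.png').astype(int)
sl=np.s_[250:300,330:402]
cv2.imwrite('pics/cmp3.png',cv2.resize(np.hstack([a[sl],b[sl]]).astype(np.uint8),None,fx=5,fy=5,interpolation=cv2.INTER_NEAREST))
E
```

```text
time_s: 15.45
tool_pos: [0.4864, -0.2798, 0.0359]
tcp_rot: [3.137, 0.171, 0.0]
wrist_force: [0.4, -0.9, 0.5]
gripper_width: 0.54
time_s: 15.95
tool_pos: [0.4865, -0.2798, 0.0361]
tcp_rot: [3.137, 0.171, 0.0]
wrist_force: [-1.3, 1.5, 5.4]
gripper_width: 0.505
t 15.95 pos [ 0.4865 -0.2798  0.0361] q [-0.54  0.66  1.87  0.    0.61  0.92] F [-1.35  1.49  5.37] M [0.342 0.157 0.006] g 0.5052075479398915
shift mm [ 0.3 -0.1  0.1] turn [ 0.   -0.01  0.04]
```

View pics/cmp3.png

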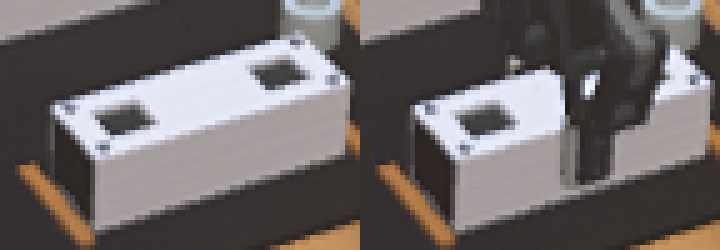

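Gripped at mid-length without displacing it. Next: lift, take a baseline moment reading, then tip.

```bash
python3 -m crank '[[0,0,-0.005,0,0,0],[0,0,-0.015,0,0,0],[0,0,-0.03,0,0,0],[0,0,-0.05,0,0,0],[0,0,-0.075,0,0,0],[0,0,-0.1,0,0,0],[0,0,-0.125,0,0,0],[0,0,-0.145,0,0,0],[0,0,-0.155,0,0,0],[0,0,-0.16,0,0,0],[0,0,-0.16,0,0,0],[0,0,-0.16,0,0,0]]'
cat > mm.py <<'E'
from h import *
M=[]
for i in range(6): snapshot('side'); M.append(state()['moment'])
print(np.mean(M,0),np.std(M,0))
E
python3 mm.py
python3 -m crank '[[0,0,0,0,-3,0],[0,0,0,0,-8,0],[0,0,0,0,-14,0],[0,0,0,0,-20,0],[0,0,0,0,-26,0],[0,0,0,0,-31,0],[0,0,0,0,-33.5,0],[0,0,0,0,-33.5,0],[0,0,0,0,-33.5,0],[0,0,0,0,-33.5,0],[0,0,0,0,-33.5,0],[0,0,0,0,-33.5,0]]'
python3 -m crank '[[0,0,0,0,0,0],[0,0,0,0,0,0],[0,0,0,0,0,0],[0,0,0,0,0,0],[0,0,0,0,0,0]]'
python3 mm.py
python3 -m crank '[[0,0,0,0,3,0],[0,0,0,0,8,0],[0,0,0,0,14,0],[0,0,0,0,20,0],[0,0,0,0,26,0],[0,0,0,0,31,0],[0,0,0,0,33.5,0],[0,0,0,0,33.5,0],[0,0,0,0,33.5,0],[0,0,0,0,33.5,0],[0,0,0,0,33.5,0],[0,0,0,0,33.5,0]]'
python3 mm.py
python3 - <<'E'
from h import *
snap('side','s10.png'); snap('top','t10.png')
rel([.4695,-.1305,.1945],6.2)
b=cv2.imread('pics/s10.png'); cv2.imwrite('pics/s10c.png',cv2.resize(b[170:270,320:420],None,fx=6,fy=6,interpolation=cv2.INTER_CUBIC))
E
```

```text
time_s: 17.2
tool_pos: [0.4858, -0.2795, 0.195]
tcp_rot: [-3.136, -0.171, 0.002]
wrist_force: [-0.1, 0.1, -4.1]
gripper_width: 0.502
[-0.01766487 -0.00957427  0.0011564 ] [0.02124693 0.01053347 0.01601018]
time_s: 18.7
tool_pos: [0.4863, -0.28, 0.1963]
tcp_rot: [2.975, 0.161, -0.894]
wrist_force: [-0.0, 0.2, -5.3]
gripper_width: 0.506
time_s: 19.2
tool_pos: [0.4864, -0.2798, 0.1958]
tcp_rot: [2.974, 0.162, -0.895]
wrist_force: [0.0, 0.0, -4.9]
gripper_width: 0.503
[ 0.06879773 -0.5904412   0.01987885] [0.03145402 0.02144349 0.0260585 ]
time_s: 20.7
tool_pos: [0.4867, -0.2797, 0.1956]
tcp_rot: [-3.137, -0.172, 0.001]
wrist_force: [0.0, 0.0, -4.5]
gripper_width: 0.508
[-0.0022603   0.10136473  0.00281146] [0.03595563 0.0274578  0.03077757]
t 21.1 pos [ 0.4864 -0.2798  0.1958] q [-0.54  0.41  1.82 -0.    0.92  0.92] F [ 1.07  0.58 -4.85] M [-0.021  0.073 -0.008] g 0.5055893637718144
shift mm [  -0.6 -150.2    1.3] turn [-0.    0.    0.04]
```

View pics/s10c.png

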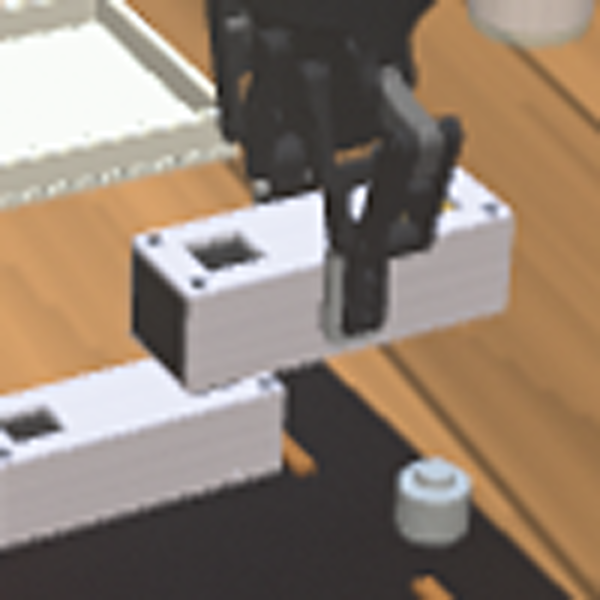

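View pics/t10.png

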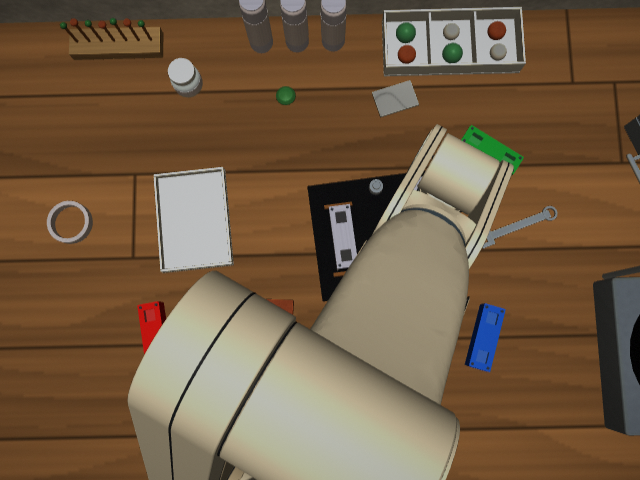

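Brass now shows in the far window (crop (450,207)), and the level moment changed by +0.11 N m. This is the rattler, so it goes to the tray.

Run:
```python
from h import *
rel([.518,.184,.195],5.0)
```

```text
t 21.1 pos [ 0.4864 -0.2798  0.1958] q [-0.54  0.41  1.82 -0.    0.92  0.92] F [ 1.07  0.58 -4.85] M [-0.021  0.073 -0.008] g 0.5055893637718144
shift mm [  81.8 -457.6    0.8] turn [-0.    0.    1.24]
```

```bash
python3 -m crank '[[0.002,-0.01,0,0,0,0],[0.005,-0.03,0,0,0,0],[0.011,-0.06,0,0,0,0],[0.017,-0.095,0,0,0,0.3],[0.023,-0.13,0,0,0,0.4],[0.03,-0.165,0,0,0,0.5],[0.036,-0.2,0,0,0,0.6],[0.042,-0.235,0,0,0,0.7],[0.048,-0.27,0,0,0,0.8],[0.054,-0.305,0,0,0,0.9],[0.06,-0.335,0,0,0,1],[0.065,-0.36,0,0,0,1.2]]'
python3 -m crank '[[0.004,-0.025,0,0,0,0],[0.009,-0.05,0,0,0,0],[0.013,-0.075,0,0,0,0],[0.016,-0.09,0,0,0,0],[0.017,-0.097,0,0,0,0],[0.017,-0.097,0,0,0,0],[0.017,-0.097,0,0,0,0],[0.017,-0.097,0,0,0,0]]'
python3 - <<'E'
from h import *
rel([.518,.184,.0335],5.0)
snap('top','t11.png'); snap('side','s11.png')
b=cv2.imread('pics/s11.png'); cv2.imwrite('pics/s11c.png',cv2.resize(b[100:230,250:390],None,fx=4.5,fy=4.5,interpolation=cv2.INTER_CUBIC))
E
```

```text
time_s: 22.3
tool_pos: [0.5115, 0.0874, 0.196]
tcp_rot: [-3.138, -0.139, -0.0]
wrist_force: [0.6, 0.7, -5.2]
gripper_width: 0.509
time_s: 23.1
tool_pos: [0.5201, 0.1823, 0.1957]
tcp_rot: [3.138, 0.137, -0.001]
wrist_force: [0.5, -0.5, -5.1]
gripper_width: 0.508
t 23.1 pos [0.5201 0.1823 0.1957] q [ 0.32  0.39  1.84 -0.    0.91  1.8 ] F [ 0.47 -0.5  -5.07] M [-0.01   0.049  0.003] g 0.5083540768798289
shift mm [ -1.9  -1.9 162.2] turn [ 0.02  0.03 -0.01]
```

View pics/s11c.png

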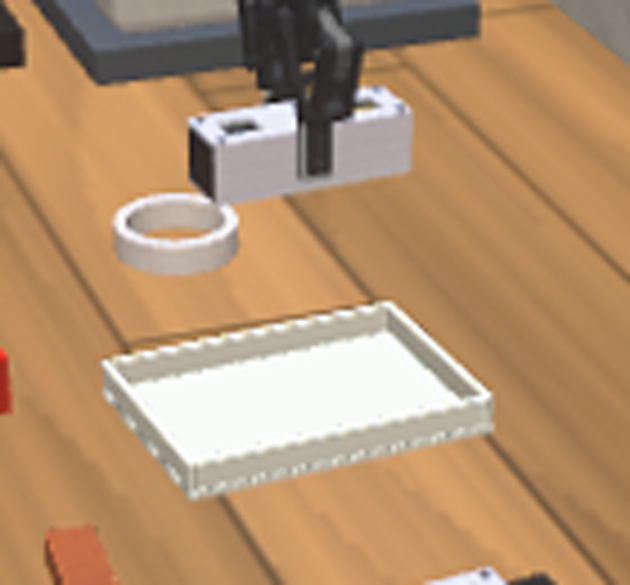

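```bash
python3 -m crank '[[0,0,0.01,0,0,0],[0,-0.001,0.03,0,0,0],[0,-0.001,0.055,0,0,0],[0,-0.001,0.08,0,0,0],[-0.001,-0.001,0.105,0,0,0],[-0.001,-0.001,0.125,0,0,0],[-0.001,-0.001,0.14,0,0,0],[-0.001,-0.001,0.15,0,0,0],[-0.001,-0.001,0.156,0,0,0],[-0.001,-0.001,0.159,0,0,0],[-0.001,-0.001,0.16,0,0,0],[-0.001,-0.001,0.16,0,0,0]]'
python3 -m crank '[[0,0,0.0005,0,0,0],[0,0,0.001,0,0,0],[0,0,0.001,0,0,0],[0,0,0.001,0,0,0]]'
python3 - <<'E'
from h import *
rel([.518,.184,.0335],5.0); snap('side','s12.png')
b=cv2.imread('pics/s12.png'); cv2.imwrite('pics/s12c.png',cv2.resize(b[100:230,250:390],None,fx=4.5,fy=4.5,interpolation=cv2.INTER_CUBIC))
E
```

```text
time_s: 24.4
tool_pos: [0.5196, 0.1843, 0.0363]
tcp_rot: [-3.138, -0.138, -0.001]
wrist_force: [0.6, -1.3, -3.6]
gripper_width: 0.505
time_s: 24.8
tool_pos: [0.5193, 0.1842, 0.035]
tcp_rot: [-3.138, -0.138, -0.0]
wrist_force: [-0.4, -0.9, -4.1]
gripper_width: 0.511
t 24.8 pos [0.5193 0.1842 0.035 ] q [0.32 0.66 1.89 0.   0.59 1.8 ] F [-0.42 -0.94 -4.07] M [-0.069  0.085  0.043] g 0.5109275749827628
shift mm [-1.3  0.1  1.5] turn [-0.   -0.01  0.04]
```

View pics/s12c.png

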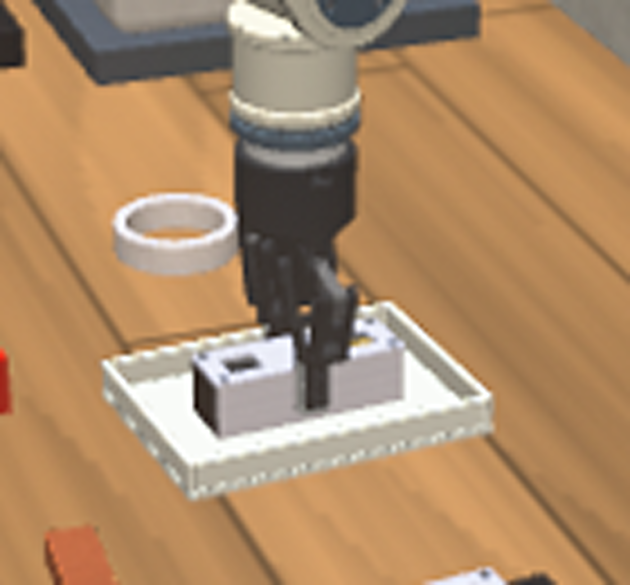

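```bash
python3 -m crank '[[0,0,0.0005,0,0,0],[0,0,0.001,0,0,0],[0,0,0.0015,0,0,0],[0,0,0.0015,0,0,0],[0,0,0.0015,0,0,0]]'
```

```text
time_s: 25.35
tool_pos: [0.5192, 0.1841, 0.0333]
tcp_rot: [3.139, 0.138, -0.0]
wrist_force: [-0.8, 0.2, -4.4]
gripper_width: 0.507
```

```bash
python3 -m crank '[[0,0,0.0005,0,0,0],[0,0,0.0007,0,0,0],[0,0,0.0007,0,0,0]]'
```

```text
time_s: 25.65
tool_pos: [0.5193, 0.1842, 0.0331]
tcp_rot: [-3.138, -0.138, -0.0]
wrist_force: [-2.8, -0.1, 4.7]
gripper_width: 0.507
```

Contact is felt (+4.7 N), so I'll release and retreat.

```bash
python3 -m crank '[[0,0,0,0,0,0],[0,0,0,0,0,0],[0,0,0,0,0,0],[0,0,0,0,0,0]]' 0.06
python3 -m crank '[[0,0,-0.005,0,0,0],[0,0,-0.02,0,0,0],[0,0,-0.045,0,0,0],[0,0,-0.08,0,0,0],[0,0,-0.12,0,0,0],[0,0,-0.16,0,0,0],[0,0,-0.2,0,0,0],[0,0,-0.22,0,0,0],[0,0,-0.225,0,0,0],[0,0,-0.225,0,0,0]]'
python3 -m crank '[[0,-0.03,0,0,0,0],[0,-0.07,0,0,0,0],[0,-0.11,0,0,0,0],[-0.02,-0.15,0,0,0,0],[-0.03,-0.18,0,0,0,0],[-0.04,-0.2,0,0,0,0],[-0.04,-0.2,0,0,0,0],[-0.04,-0.2,0,0,0,0],[-0.04,-0.2,0,0,0,0]]'
python3 - <<'E'
from h import *
snap('top','t13.png'); snap('side','s13.png'); print(state()['wrist_force'])
E
```

```text
time_s: 26.05
tool_pos: [0.5194, 0.1842, 0.0326]
tcp_rot: [-3.138, -0.138, -0.0]
wrist_force: [0.7, -1.0, 0.0]
gripper_width: 0.699
time_s: 27.05
tool_pos: [0.5193, 0.1842, 0.2587]
tcp_rot: [-3.138, -0.138, -0.003]
wrist_force: [-0.6, 0.9, 0.7]
gripper_width: 0.706
time_s: 27.95
tool_pos: [0.4618, 0.3788, 0.2566]
tcp_rot: [3.137, 0.137, -0.002]
wrist_force: [0.2, -0.0, -0.1]
gripper_width: 0.702
[ 0.27502474 -0.08561304  0.72701687]
```

View pics/t13.png

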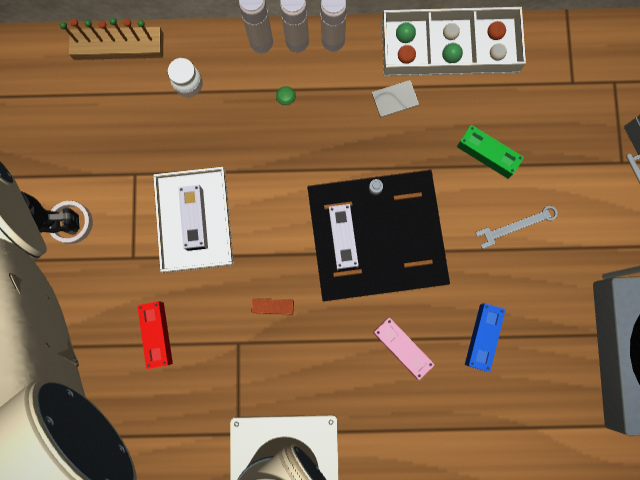

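View pics/s13.png

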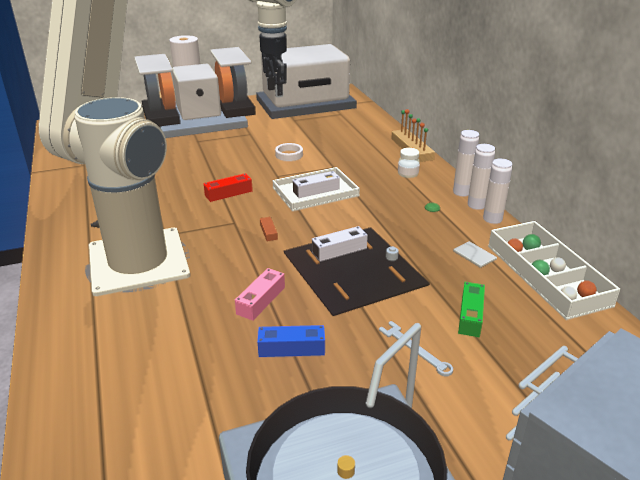

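The top view shows the rejected cartridge flat in the tray at (192,217), with brass in its far window at (190,198). The sound one is in its place at (343,237) with dark windows, and the arm is clear.

```bash
python3 -c "
from cell import *
print(job_done())"
```

```text
the job is handed in; nothing more can be done
None
```

The loose cartridge, the right one (lower y), is flat in the reject tray. The sound left one is back in its place on the mat. I handed the job in at about 28 s.

- **Left cartridge:** I tipped it 33.5° for over a second. Its level moment did not change (0.012 N m before, 0.013 after) and both windows stayed dark. I laid it back, and before-and-after pictures matched to within a pixel.
- **Right cartridge:** After the same tip its level moment changed by about 0.11 N m and brass showed in the far window. I levelled it, lowered it until it touched the tray floor, and only then let go.
- **Last checks:** The final pictures show the rejected one inside the tray with brass at its far end. The sound one is between its strips, the can and look-alikes have not moved, and the gripper is clear of everything.
- **Disagreements:** The two cameras differed by about 8 mm in y. I aimed midway, and closing the jaws with about 1 mm to spare on each side did not move the left cartridge, which bore that out. The moment change was above the 0.07 N m expected, but its direction matched the brass.

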